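# Hang the pickle basket on the drain hook and swing it over the pot

### The arm

A 7-joint arm with a two-finger parallel gripper is mounted at the origin on a cart in front of the work surface, level with it; the furniture and walls round the work are solid. World frame = base frame: x ahead of the robot, y to its left, z up, the work surface at z = 0. Lengths are in m, angles in rad, forces in N, time in s.
With the tool pointing down it reaches from about 0.4 to 0.875 m from the base axis. Payload 19.3 kg.
Tool frame: the origin (TCP) lies midway between the tips of the shut fingers; the grasp point (between the pads) lies 19 mm behind it (bot.pinch_z is the distance from the TCP to the grasp point, in m); z points along the fingers, y is the direction in which the jaws open and shut (so a half turn about z gives the same grasp; the last joint's range is limited). The gripper opens to 85 mm and grips with 20 to 120 N. Pads are 22 mm wide; open, the fingers measure 114 mm over their backs; the gripper's body (76 mm by 85 mm) begins 54 mm behind the grasp point. The pads swing forward as they close: fully open they stand 13 mm farther back than shut.
Start: joints at [-1.248, 0.521, -0.036, 1.599, 0.021, 1.021, -0.113], TCP at [0.239, 0.577, 0.231] pointing down, gripper open.
Joint ranges: [-2.91, 2.91], [-0.3, 2.13], [-1.5, 1.42], [0.17, 2.43], [-1.26, 4.41], [0.16, 1.93], [-2.52, 2.52]. Speed limits (rad/s): [1.89, 1.89, 2.39, 2.39, 3.01, 3.01, 3.01].

### API

Orientations are given as [roll, pitch, yaw] about the fixed x, y, z axes, in that order (R = Rz(yaw) Ry(pitch) Rx(roll)).
In Python, from workcell import bot gives the robot as it stands. The module is installed in compiled form; this text tells all that it offers.
- The arm moves only by the tool move_arm, never from a script. Its argument "moves" is text: rows parted by semicolons, each of 4 numbers parted by spaces: the shift along the tool's x, y, z in mm, then the turn about the tool's z in rad. In form: dx dy dz yaw; .... A call has exactly 10 rows; each row is the pose to reach, as a shift and turn from the pose commanded when the call began, along the tool's axes at that moment; what a row does not reach only later rows make up. A row lasts 1/12 s, in which the tool goes at most 41.7 mm and 7.16 degrees, less where a joint would pass 70% of its speed; a pose out of reach is approached as far as the arm can. A call with a gripper value outside its range is refused whole. "grip" is the opening, from 0 (shut) to 1 (fully open), set as the call begins (left out, the last holds). The fingers move at their own pace and stop on an object; "grip_force" is the grip in N (left out, the last holds). Time passes only in rows, so rows that repeat a pose let the fingers close, or fill a call up. It gives the time, the measured TCP pose, the force and the opening at its end, in the units of the state.
- bot.observe(): the state, without advancing time (a new reading comes with each control period).
- bot.grab_frame(name): name is "scene" or "top"; returns a dict with "frame" (400x640x3 uint8, red, green, blue), "z_map" (400x640 float32, m along the optical axis (not along the pixel's ray), 0 where there is no reading), "K" (3x3 intrinsics, pixels), "dist" ([k1, k2, p1, p2, k3] as OpenCV has them; the pictures are not rectified), "eye" and "attitude" of the camera in the world. Camera axes: x right, y up, looking along -z (the intrinsics and any distortion apply to the point x, -y, -z); pixel columns grow to the right and rows downward; lengths in m; the calibration is good to about 2 mm. A picture is of the moment at which its call begins.
- bot.job_done(): hands the job in, once; it reports no verdict.
Trained networks look in a picture, given as the dict that the camera call returned (one of the last four; its "shot" number tells which), for a name from the list of things; names that differ only in an ending like _2 or _b are one class to them, and where a whole thing is asked for, a point or a joint stands for the part that bears it (a point fixed in the world has none). Each returns a list of dicts, best first, with "conf" (0 to 1); they miss things now and then, are a little off and sometimes report something else, mostly with a low value. They report only what shows in the picture. A call takes as long as a camera call. They do not tell look-alikes from the thing itself.
- bot.search_frame(picture, label): "at" ([column, row] in pixels, amid what is visible of it).
- bot.pinpoint(picture, label): "at" ([column, row] in pixels: a listed point, or the origin of a listed thing).
The state is a dict: "clock": time; "qpos": joint angles; "qd": joint speeds; "joint_efforts": joint torques, N m; "position": TCP position; "tool_rot": TCP orientation; "force": force on the tool from outside, world axes, zero at the start; "moment": the same for the moment, N m; "grip_width": finger opening in m.
Only numpy, scipy, OpenCV 4.12 (cv2) and the standard library are available. Lean on these libraries where they do the work, as an engineer would, in place of code of your own. Each camera call takes 0.05 s, during which the arm holds its last target. There are 200 camera calls.

### The job

The castings are done pickling. Lift the copper wire basket out of the pickle pot, hang it by its handle on the hook of the brass drain arm beside the pot and let go of it, then swing the arm round over the pot as far as its stop, so that the basket hangs freely above the pot to drip. Keep both rings in the basket and leave the black jar in the tray where it stands.

Things in the scene. Friction and masses are not known exactly. Their poses are not given: they have to be found in the camera images.
- basket_centre (a point): Copper wire basket, 0.10 to 0.16 kg, standing on the pot's floor with two loose rings in it: a round cup, outside diameter 86 mm, 32 mm high, under one stiff fixed handle; 99 mm high in all. This point is on its axis, 49 mm above its underside. z is up; the handle lies in the y-z plane, its top bar runs along y.
- basket_bar (a point): Peak in the middle of the handle's top, on the axis of its wire (5.4 mm thick), 47 mm above basket_centre; axes as there. From this peak, which sits in the hook, the wire falls 8 mm to each side by |y| = 10, runs level and straight at 8 mm below this point to |y| = 32 (grip there), then bends down to the cup at |y| = 41. Between wire and cup rim 53 mm are open.
- pot_mouth (a point): Centre of the pot's open mouth, on top of its rim, 88 mm above the bench. Grey pot with white lining, outside diameter 120 mm, inside 106 mm, floor 72 mm below this point. Pot and post stand fixed on one white spill tray, 156 by 250 mm. z up; -x is the side with the heat knob.
- post_pivot (a point): On the axis of the upright post (12 mm rod) beside the pot, at the height of the brass arm's rod, 226 mm above the bench; the post ends 20 mm above this point. The arm turns about this upright axis; the pot's axis is 122 mm away. Does not turn with the arm.
- hook_seat (a point): On the swing arm, where the handle wire's axis (basket_bar) lies when the basket hangs right, 122 mm from the pivot. x points out along the arm, z up. Rod 7 mm thick, its axis level with the pivot, 8 mm above this point, out to 34 mm short of it; then it dips to a trough whose axis is 8 mm under this point and rises to a ball tip (9.6 mm) 21 mm beyond; ball centre 15 mm, top 20 mm above this point. The trough is open upward; the tip points away from the post.
- drain_arm (a joint): Turn of the arm in rad: starts at 0 to 0.25 (parked beside the pot on its knob side, hook some 90 to 120 mm from the pot axis), grows clockwise seen from above; at its stop, 1.0, the hook is right over the pot's axis. Friction holds it where it is left (0.10 N m, about 1.5 N at mid-arm); push the rod sideways. The hung basket sways freely: move slowly.
- ring_wide: Cast ring, outside diameter 25 mm, 6 mm high, lying in the basket; origin at the centre of its underside.
- ring_slim: Cast ring, outside diameter 21.6 mm, 5 mm high, lying in the basket; origin at the centre of its underside.
- black_jar: Bystander: round black jar, diameter 40 mm, 34 mm high, standing in the tray beyond the post; origin at the centre of its underside.
Things that resemble listed ones, but are neither listed nor needed, are in the scene too. Of the things shaped like the part that bears basket_centre, the copper one is meant.

How it is judged:
On the way, in this order (a step that is already met when the one before it is completed fails the run):
1. the basket is lifted clear out of the pot (height (world z) of basket_centre above 0.143 m), for 0.1 s.
2. the basket hangs by its handle on the hook and the fingers have let go of it (distance between basket_bar and hook_seat below 0.015 m and contact force between the fingers and anything else below 0.1 N), for 0.3 s.
At the end, for the whole second after the job is handed in: The arm is turned to within 0.1 rad of its stop over the pot; the basket hangs on the hook (middle of its handle within 15 mm of the hook seat), tilted under 0.25 rad and swaying no faster than 0.1 m/s, both rings inside it; the fingers touch nothing (all of step 2 and value of joint drain_arm above 0.9 rad and angle between basket_centre's own z axis and vertical below 0.25 rad and linear speed of basket below 0.1 m/s and horizontal distance between each of ring_wide, ring_slim and basket_centre below 0.045 m and z of each of ring_wide, ring_slim in the frame of basket_centre below -0.017 m).
It fails at once if the black jar is shifted by more than 25 mm (distance of black_jar from where it was at the start of the episode above 0.025 m).
It also fails if it takes over 66 s, if anything falls off the work surface, if the arm or the gripper's body presses on something with over 40 N, if the wrist force passes 120 N, or if a joint passes its speed limit or range.

## Working session

There is one attempt and no reset: what is moved stays moved. The work goes in short steps, Python scripts to look and compute and a tool call to move; the robot and the scene stay as the last step left them, time stands still between calls to the robot, and variables do not carry over. Pictures are saved under pics/ and viewed, about 8 in all and at most 12, crops included, and the job is handed in when it is done.

Besides the shell and the picture viewer there is one more tool, called after "Request:" by a JSON object that holds its "api" and its "payload". move_arm: Moves the arm, as the interface text tells. Its arguments: {"type":"object","properties":{"moves":{"type":"string"},"grip":{"type":"number"},"grip_force":{"type":"number"}},"required":["moves"]}

```bash
mkdir -p pics; cat > h.py <<'E'
import numpy as np, cv2
from workcell import bot
from scipy.spatial.transform import Rotation as R
def att(p):
    a=np.array(p["attitude"],float)
    if a.shape==(3,3): return a
    return R.from_euler('xyz',a).as_matrix() if a.size==3 else R.from_quat(a).as_matrix()
def ray(p,uv):
    n=cv2.undistortPoints(np.array([[uv]],float),np.array(p["K"]),np.array(p["dist"]))[0,0]
    return att(p)@np.array([n[0],-n[1],-1.])
def at_depth(p,uv,d): return np.array(p["eye"])+ray(p,uv)*d
def at_z(p,uv,z):
    r=ray(p,uv); e=np.array(p["eye"]); return e+r*(z-e[2])/r[2]
def proj(p,X):
    c=att(p).T@(np.array(X)-np.array(p["eye"])); c=np.array([c[0],-c[1],-c[2]])
    return cv2.projectPoints(c.reshape(1,1,3),np.zeros(3),np.zeros(3),np.array(p["K"]),np.array(p["dist"]))[0].ravel()
def tri(p1,u1,p2,u2):
    A=[];b=[]
    for p,u in((p1,u1),(p2,u2)):
        r=ray(p,u);r/=np.linalg.norm(r);M=np.eye(3)-np.outer(r,r);A.append(M);b.append(M@np.array(p["eye"]))
    A=np.vstack(A);b=np.hstack(b);x=np.linalg.lstsq(A,b,rcond=None)[0]
    return x,np.linalg.norm(A@x-b)
def save(p,n): cv2.imwrite("pics/"+n,p["frame"][...,::-1])
def cloud(p):
    h,w=p["z_map"].shape
    uv=np.stack(np.meshgrid(np.arange(w),np.arange(h)),-1).reshape(-1,1,2).astype(float)
    n=cv2.undistortPoints(uv,np.array(p["K"]),np.array(p["dist"])).reshape(-1,2)
    r=np.c_[n[:,0],-n[:,1],-np.ones(len(n))]@att(p).T
    return (np.array(p["eye"])+r*p["z_map"].reshape(-1,1)).reshape(h,w,3)
E
python3 - <<'E'
from h import *
np.set_printoptions(precision=4,suppress=True)
s=bot.observe();print(s["position"],s["tool_rot"],s["force"],s["grip_width"],bot.pinch_z)
P={n:bot.grab_frame(n) for n in("scene","top")}
for n,p in P.items():
    save(p,n+"0.png");print(n,p["eye"],p["attitude"])
    for l in["basket_centre","basket_bar","pot_mouth","post_pivot","hook_seat","ring_wide","ring_slim","black_jar"]:
        print(l,[(np.round(d["at"]).tolist(),round(d["conf"],2),at_depth(p,d["at"],p["z_map"][int(d["at"][1]),int(d["at"][0])]).round(3).tolist()) for d in bot.pinpoint(p,l)[:3]])
E
```

```text
[0.2392 0.5771 0.2307] [-3.1405  0.0001  2.7487] [-0.3472  0.295  -0.3948] 0.08554824854407703 0.0187
scene [ 0.005  -0.8791  0.5127] [ 1.1512 -0.0014 -0.8592]
basket_centre [([308.0, 184.0], 0.8, [0.922, -0.057, 0.015]), ([293.0, 241.0], 0.66, [0.585, -0.312, 0.047])]
basket_bar [([296.0, 225.0], 0.71, [0.567, -0.342, 0.106]), ([306.0, 174.0], 0.65, [1.011, 0.031, -0.0])]
pot_mouth [([298.0, 233.0], 0.65, [0.605, -0.309, 0.058])]
post_pivot [([338.0, 189.0], 0.93, [0.543, -0.468, 0.23])]
hook_seat [([272.0, 189.0], 0.92, [0.837, 0.022, 0.001])]
ring_wide [([341.0, 188.0], 0.5, [0.546, -0.472, 0.231])]
ring_slim [([295.0, 230.0], 0.27, [0.601, -0.304, 0.065])]
black_jar [([350.0, 276.0], 0.59, [0.595, -0.464, 0.017])]
top [ 0.4259 -0.3076  1.3695] [ 0.1718 -0.0085 -1.5467]
basket_centre [([329.0, 243.0], 0.74, [0.556, -0.338, 0.024]), ([262.0, 142.0], 0.63, [0.854, -0.132, 0.004])]
basket_bar [([329.0, 241.0], 0.79, [0.562, -0.337, 0.024]), ([258.0, 137.0], 0.73, [0.838, -0.134, 0.097]), ([325.0, 241.0], 0.39, [0.562, -0.326, 0.021])]
pot_mouth [([330.0, 239.0], 0.86, [0.569, -0.339, 0.021])]
post_pivot [([387.0, 237.0], 0.72, [0.554, -0.469, 0.24])]
hook_seat [([344.0, 271.0], 0.61, [0.472, -0.371, 0.216])]
ring_wide [([326.0, 244.0], 0.51, [0.554, -0.328, 0.02]), ([343.0, 269.0], 0.46, [0.486, -0.377, 0.011])]
ring_slim []
black_jar [([368.0, 229.0], 0.71, [0.597, -0.446, 0.047])]
```

```bash
ls pics
```

```text
scene0.png
top0.png
```

```bash
python3 - <<'E'
from h import *
np.set_printoptions(precision=4,suppress=True)
a=cv2.imread("pics/scene0.png")[140:340,180:440];b=cv2.imread("pics/top0.png")[160:320,250:450]
cv2.imwrite("pics/c1.png",np.vstack([cv2.resize(a,(520,400))]))
cv2.imwrite("pics/c2.png",cv2.resize(b,(800,640))[:600])
s=bot.grab_frame("scene");t=bot.grab_frame("top")
for l,z in [("basket_bar",.112),("pot_mouth",.088),("post_pivot",.226),("hook_seat",.218),("black_jar",.003)]:
    for q,k in ((s,'s'),(t,'t')):
        for d in bot.pinpoint(q,l)[:2]: print(l,k,d["at"],round(d["conf"],2),at_z(q,d["at"],z))
E
```

```text
basket_bar s [305.0, 173.5] 0.82 [ 0.7944 -0.1604  0.112 ]
basket_bar s [295.3, 224.3] 0.57 [ 0.5578 -0.3471  0.112 ]
basket_bar t [331.6, 240.5] 0.97 [ 0.5548 -0.3419  0.112 ]
basket_bar t [260.0, 136.4] 0.64 [ 0.8359 -0.1398  0.112 ]
pot_mouth s [295.7, 232.9] 0.98 [ 0.5628 -0.3429  0.088 ]
pot_mouth t [330.5, 236.9] 0.94 [ 0.5669 -0.3394  0.088 ]
post_pivot s [335.8, 191.7] 0.82 [ 0.5377 -0.4673  0.226 ]
post_pivot t [382.4, 242.2] 0.78 [ 0.542  -0.4609  0.226 ]
hook_seat s [269.9, 190.8] 0.69 [ 0.477  -0.3623  0.218 ]
hook_seat t [341.3, 270.6] 0.66 [ 0.4722 -0.3637  0.218 ]
black_jar s [347.9, 274.0] 0.59 [ 0.6145 -0.446   0.003 ]
black_jar t [368.8, 225.5] 0.47 [ 0.6121 -0.4514  0.003 ]
```

View pics/c1.png

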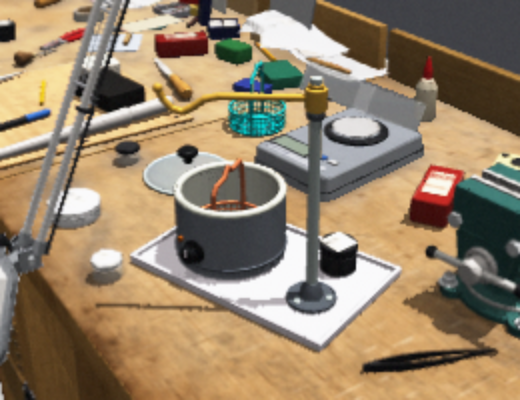

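View pics/c2.png

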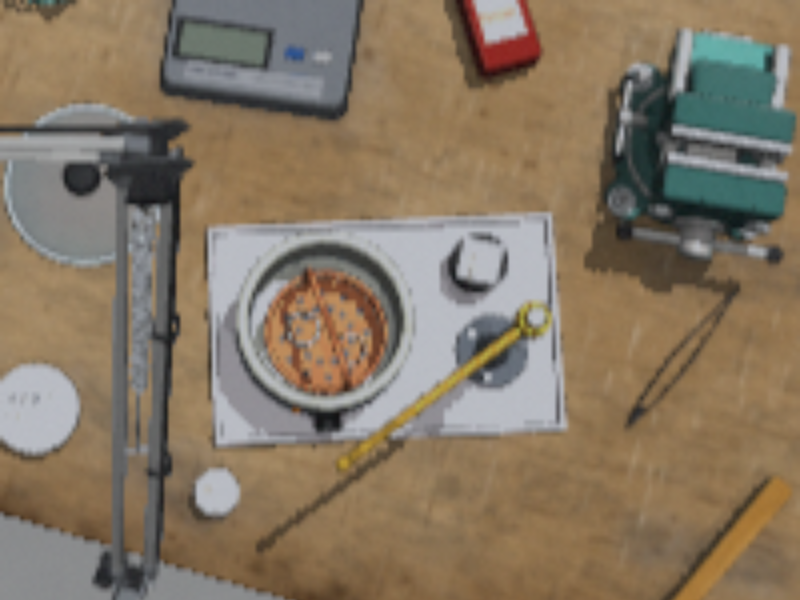

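```bash
python3 - <<'E'
from h import *
np.set_printoptions(precision=4,suppress=True)
for n in("top","scene"):
    p=bot.grab_frame(n);C=cloud(p);f=p["frame"].astype(int);ok=p["z_map"]>0
    c=(np.linalg.norm(C[...,:2]-[.563,-.342],axis=2)<.055)&ok
    cop=c&(f[...,0]>f[...,2]*1.4)&(C[...,2]>.092)&(C[...,2]<.125)
    Q=C[cop];print(n,"handle",len(Q));
    if len(Q)>4:
        print(np.c_[Q*1000,np.argwhere(cop)].round(0)[:60:2].astype(int).tolist())
        m=Q[:,:2].mean(0);u,s,v=np.linalg.svd(Q[:,:2]-m);print(m,s,v[0],np.degrees(np.arctan2(v[0][1],v[0][0])))
    # rod
    rod=ok&(abs(C[...,2]-.226)<.02)&(np.linalg.norm(C[...,:2]-[.54,-.464],axis=2)<.16)&(f[...,0]>f[...,2]*1.3)
    Q=C[rod];m=Q[:,:2].mean(0);u,s,v=np.linalg.svd(Q[:,:2]-m);print("rod",len(Q),m,s,np.degrees(np.arctan2(v[0][1],v[0][0])),Q[:,0].min(),Q[:,1].max())
    # obstacles: height map of z>0.13 on 5cm grid
    M=ok&(C[...,2]>.13)&(C[...,0]>.1)&(C[...,0]<1)&(abs(C[...,1])<.75)
    Q=C[M];ij=np.floor(Q[:,:2]/.05).astype(int);d={}
    for k,z in zip(map(tuple,ij),Q[:,2]): d.setdefault(k,[]).append(z)
    print({(round(k[0]*.05,2),round(k[1]*.05,2)):(round(float(min(z)),2),round(float(max(z)),2)) for k,z in sorted(d.items()) if len(z)>3 and k[1]<9})
t=bot.grab_frame("top")["frame"];cv2.imwrite("pics/full.png",t[...,::-1])
E
```

```text
top handle 58
[[591, -329, 104, 227, 327], [588, -332, 108, 228, 328], [586, -332, 107, 229, 328], [583, -334, 109, 230, 329], [580, -335, 108, 231, 329], [577, -335, 109, 232, 329], [572, -335, 108, 234, 329], [569, -335, 110, 235, 329], [567, -337, 109, 236, 330], [565, -338, 106, 237, 330], [562, -338, 108, 238, 330], [561, -343, 114, 238, 332], [558, -343, 116, 239, 332], [556, -343, 114, 240, 332], [553, -346, 114, 241, 333], [551, -346, 114, 242, 333], [548, -346, 112, 243, 333], [546, -346, 109, 244, 333], [543, -346, 107, 245, 333], [541, -346, 105, 246, 333], [538, -349, 108, 247, 334], [536, -349, 106, 248, 334], [533, -349, 110, 249, 334], [530, -352, 107, 250, 335], [527, -351, 115, 251, 335], [525, -352, 106, 252, 335], [523, -354, 104, 253, 336], [520, -355, 102, 254, 336], [518, -355, 94, 255, 336]]
[ 0.5529 -0.3434] [0.1732 0.0109] [-0.9353 -0.3538] -159.28277327102762
rod 195 [ 0.5095 -0.4114] [0.6703 0.0431] 128.07350698741362 0.4563251511249059 -0.3457034605091967
{(np.float64(0.35), np.float64(0.0)): (0.13, 0.23), (np.float64(0.4), np.float64(-0.25)): (0.13, 0.18)
[... 4256 characters left out ...]
t64(-0.3)): (0.46, 0.5), (np.float64(0.6), np.float64(-0.25)): (0.46, 0.53), (np.float64(0.65), np.float64(-0.75)): (0.13, 0.18), (np.float64(0.65), np.float64(-0.65)): (0.13, 0.14), (np.float64(0.65), np.float64(-0.6)): (0.13, 0.14), (np.float64(0.7), np.float64(-0.75)): (0.13, 0.18), (np.float64(0.7), np.float64(-0.65)): (0.13, 0.14), (np.float64(0.7), np.float64(-0.6)): (0.13, 0.14), (np.float64(0.75), np.float64(-0.75)): (0.17, 0.18), (np.float64(0.8), np.float64(-0.75)): (0.17, 0.18), (np.float64(0.8), np.float64(-0.4)): (0.13, 0.13), (np.float64(0.8), np.float64(-0.35)): (0.13, 0.13), (np.float64(0.8), np.float64(-0.3)): (0.13, 0.13), (np.float64(0.8), np.float64(-0.25)): (0.13, 0.14)}
```

View pics/top0.png

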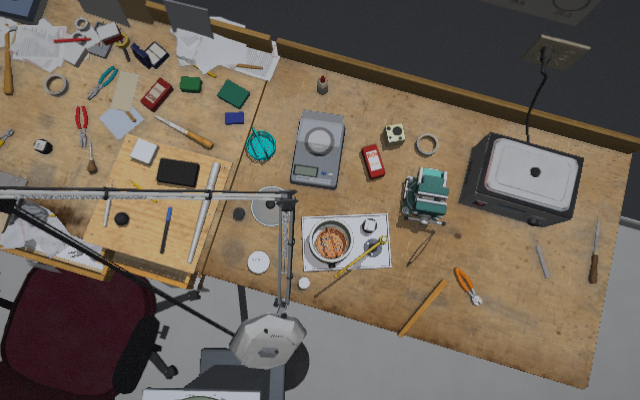

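View pics/scene0.png

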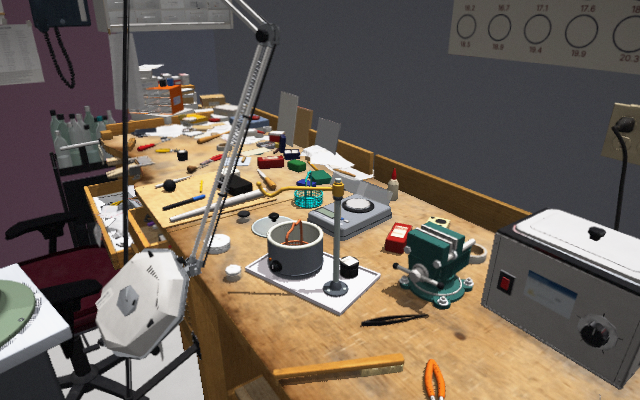

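```bash
python3 - <<'E'
from h import *
np.set_printoptions(precision=3,suppress=True)
for n in("top","scene"):
    p=bot.grab_frame(n);C=cloud(p);print(n,np.array(p["K"])[0,0],p["dist"])
    for X in([0,0,0],[0,0,.34],[.239,.577,.231],[.239,.577,.5],[.09,.21,.74]): print(X,proj(p,X))
    px={"top":[(270,340),(285,315),(285,300),(285,270),(285,240),(285,215),(286,195),(270,195),(200,194),(100,193),(20,193),(130,270),(200,312),(235,332),(60,231),(240,300),(220,370),(250,385),(295,365)],
        "scene":[(140,295),(190,265),(208,230),(225,180),(245,115),(265,35),(240,5),(125,20),(125,100),(125,180),(126,240),(30,285),(20,350),(100,350)]}[n]
    for u in px:
        w=C[u[1]-2:u[1]+3,u[0]-2:u[0]+3].reshape(-1,3);w=w[np.linalg.norm(w-np.array(p["eye"]),axis=1)>.05];print(u,w[np.argmax(w[:,2])] if len(w) else None)
E
```

```text
top 477.11948960012 [0.014 0.    0.    0.    0.   ]
[0, 0, 0] [197.706 449.607]
[0, 0, 0.34] [154.632 507.251]
[0.239, 0.577, 0.231] [-77.582 365.183]
[0.239, 0.577, 0.5] [-209.008  390.635]
[0.09, 0.21, 0.74] [-139.594  576.371]
(270, 340) [ 0.297 -0.188  0.059]
(285, 315) [ 0.355 -0.219  0.079]
(285, 300) [ 0.402 -0.227  0.072]
(285, 270) [ 0.475 -0.234  0.222]
(285, 240) [ 0.533 -0.236  0.355]
(285, 215) [ 0.572 -0.238  0.433]
(286, 195) [ 0.597 -0.241  0.502]
(270, 195) [ 0.593 -0.214  0.519]
(200, 194) [ 0.576 -0.111  0.599]
(100, 193) [0.558 0.013 0.688]
(20, 193) [0.546 0.092 0.744]
(130, 270) [0.452 0.079 0.385]
(200, 312) [0.354 0.011 0.056]
(235, 332) [ 0.308 -0.093  0.037]
(60, 231) [0.508 0.117 0.587]
(240, 300) [ 0.387 -0.036 -0.345]
(220, 370) [ 0.11   0.058 -0.528]
(250, 385) [ 0.109 -0.1   -0.266]
(295, 365) [ 0.107 -0.223 -0.789]
scene 413.61598960928444 [-0.051  0.     0.     0.     0.   ]
[0, 0, 0] [-45.721 325.352]
[0, 0, 0.34] [-121.664  149.214]
[0.239, 0.577, 0.231] [-15.106 127.697]
[0.239, 0.577, 0.5] [-43.954  28.493]
[0.09, 0.21, 0.74] [-140.602 -112.69 ]
(140, 295) [ 0.277 -0.202  0.023]
(190, 265) [ 0.375 -0.223  0.046]
(208, 230) [ 0.426 -0.234  0.117]
(225, 180) [ 0.472 -0.24   0.214]
(245, 115) [ 0.529 -0.246  0.336]
(265, 35) [ 0.576 -0.258  0.483]
(240, 5) [1.469 0.899 0.57 ]
(125, 20) [0.478 0.103 0.512]
(125, 100) [0.433 0.072 0.342]
(125, 180) [0.383 0.036 0.17 ]
(126, 240) [0.347 0.009 0.037]
(30, 285) [0.134 0.01  0.011]
(20, 350) [ 0.067 -0.157  0.001]
(100, 350) [ 0.283  0.217 -0.392]
```

```bash
cat >> h.py <<'E'
def rows(wps,start=None):
    """wps: [(x,y,z,yawdeg)] 10 poses world -> rows, from start pose (x,y,z,yawdeg) or measured"""
    if start is None:
        s=bot.observe();start=[*s["position"],np.degrees(s["tool_rot"][2])]
    Rm=R.from_euler('xyz',[np.pi,0,np.radians(start[3])]).as_matrix()
    out=[]
    for w in wps:
        d=Rm.T@(np.array(w[:3])-start[:3])*1000
        y=-np.radians((w[3]-start[3]+180)%360-180)
        out.append(f"{d[0]:.0f} {d[1]:.0f} {d[2]:.0f} {y:.2f}")
    print("; ".join(out)); return wps[-1]
def lin(a,b,n=10): a=np.array(a);b=np.array(b);return [tuple(a+(b-a)*(i+1)/n) for i in range(n)]
def arc(r0,a0,r1,a1,z0,z1,y0,y1,n=10):
    o=[]
    for i in range(n):
        f=(i+1)/n;r=r0+(r1-r0)*f;a=np.radians(a0+(a1-a0)*f);o.append((r*np.cos(a),r*np.sin(a),z0+(z1-z0)*f,y0+(y1-y0)*f))
    return o
E
python3 - <<'E'
from h import *
s0=(.239,.577,.231,157.5)
p=rows(lin(s0,(.161,.388,.5,157.5)),s0)
p=rows(arc(.42,67.5,.41,30,.5,.5,157.5,112),p)
p=rows(arc(.41,30,.40,-10,.5,.5,112,66),p)
p=rows(arc(.40,-10,.41,-50,.5,.5,66,20),p)
p=rows(lin(p,(.545,-.347,.40,20)),p)
E
```

```text
-0 -20 -27 -0.00; -0 -41 -54 -0.00; -0 -61 -81 -0.00; -0 -82 -108 -0.00; -0 -102 -135 -0.00; -0 -123 -161 -0.00; -0 -143 -188 -0.00; -0 -164 -215 -0.00; -0 -184 -242 -0.00; -0 -204 -269 -0.00
-27 -2 -0 0.08; -54 -6 -0 0.16; -81 -11 -0 0.24; -107 -18 -0 0.32; -133 -27 -0 0.40; -158 -38 -0 0.48; -182 -50 -0 0.56; -206 -63 -0 0.64; -228 -78 -0 0.71; -249 -95 -0 0.79
-29 2 0 0.08; -57 2 0 0.16; -85 -0 -0 0.24; -114 -4 -0 0.32; -141 -10 -0 0.40; -168 -18 -0 0.48; -195 -27 -0 0.56; -221 -39 -0 0.64; -245 -52 -0 0.72; -269 -67 -0 0.80
-27 7 0 0.08; -55 12 0 0.16; -83 15 0 0.24; -111 16 0 0.32; -139 15 0 0.40; -167 12 0 0.48; -195 7 0 0.56; -223 -0 -0 0.64; -250 -9 -0 0.72; -277 -20 -0 0.80
25 13 10 -0.00; 51 25 20 -0.00; 76 38 30 -0.00; 101 51 40 -0.00; 127 64 50 -0.00; 152 76 60 -0.00; 177 89 70 -0.00; 203 102 80 -0.00; 228 114 90 -0.00; 253 127 100 -0.00
```

Request:
{"api": "move_arm", "payload": {"moves": "0 -20 -27 0; 0 -41 -54 0; 0 -61 -81 0; 0 -82 -108 0; 0 -102 -135 0; 0 -123 -161 0; 0 -143 -188 0; 0 -164 -215 0; 0 -184 -242 0; 0 -204 -269 0", "grip": 0.5}}

```text
clock: 2.58
position: [0.1607, 0.3877, 0.5018]
tool_rot: [3.141, -0.0, 2.749]
force: [-0.3, 0.2, -0.2]
grip_width: 0.0426
```

Request:
{"api": "move_arm", "payload": {"moves": "-27 -2 0 0.08; -54 -6 0 0.16; -81 -11 0 0.24; -107 -18 0 0.32; -133 -27 0 0.40; -158 -38 0 0.48; -182 -50 0 0.56; -206 -63 0 0.64; -228 -78 0 0.71; -249 -95 0 0.79"}}

```text
clock: 3.42
position: [0.3555, 0.2047, 0.5003]
tool_rot: [3.141, -0.0, 1.955]
force: [0.0, -0.1, 0.4]
grip_width: 0.0426
```

Request:
{"api": "move_arm", "payload": {"moves": "-29 2 0 0.08; -57 2 0 0.16; -85 0 0 0.24; -114 -4 0 0.32; -141 -10 0 0.40; -168 -18 0 0.48; -195 -27 0 0.56; -221 -39 0 0.64; -245 -52 0 0.72; -269 -67 0 0.80"}}

```text
clock: 4.25
position: [0.3943, -0.0699, 0.5003]
tool_rot: [3.141, -0.0, 1.155]
force: [0.4, 0.1, -0.6]
grip_width: 0.0427
```

Request:
{"api": "move_arm", "payload": {"moves": "-27 7 0 0.08; -55 12 0 0.16; -83 15 0 0.24; -111 16 0 0.32; -139 15 0 0.40; -167 12 0 0.48; -195 7 0 0.56; -223 0 0 0.64; -250 -9 0 0.72; -277 -20 0 0.80"}}

```text
clock: 5.08
position: [0.2642, -0.3153, 0.5003]
tool_rot: [3.141, -0.0, 0.355]
force: [0.6, 0.1, 0.2]
grip_width: 0.0425
```

Request:
{"api": "move_arm", "payload": {"moves": "25 13 10 0; 51 25 20 0; 76 38 30 0; 101 51 40 0; 127 64 50 0; 152 76 60 0; 177 89 70 0; 203 102 80 0; 228 114 90 0; 253 127 100 0"}}

```text
clock: 5.92
position: [0.5482, -0.3444, 0.3994]
tool_rot: [-3.141, 0.0, 0.359]
force: [0.1, 0.6, -0.1]
grip_width: 0.0428
```

```bash
python3 - <<'E'
from h import *
np.set_printoptions(precision=4,suppress=True)
s=bot.observe();print(s["position"],s["tool_rot"],s["force"],s["qpos"],s["clock"])
a=bot.grab_frame("scene");t=bot.grab_frame("top");save(t,"t2.png");save(a,"s2.png")
cv2.imwrite("pics/b2.png",np.vstack([a["frame"][0:300,100:460],t["frame"][100:400,150:510]]).transpose(0,1,2)[...,::-1])
E
```

```text
[ 0.5482 -0.3444  0.3994] [-3.141   0.      0.3591] [ 0.1323  0.6063 -0.0879] [-0.0385  0.584   0.9061  1.3193 -0.4527  1.4492 -0.3744] 5.9167
```

View pics/b2.png

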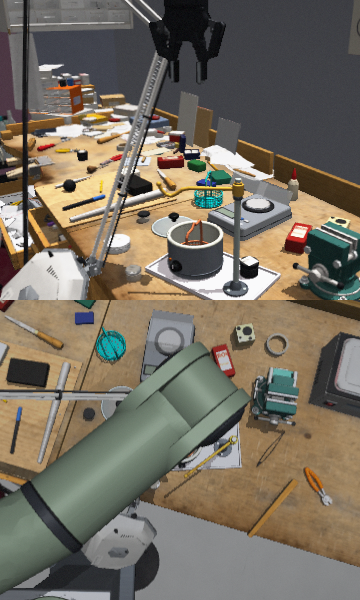

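Request:
{"api": "move_arm", "payload": {"moves": "-1 1 20 0; -2 2 40 0; -3 2 60 0; -3 2 80 0; -3 2 100 0; -3 2 120 0; -3 2 140 0; -3 2 160 0; -3 2 180 0; -3 2 200 0"}}

```text
clock: 6.85
position: [0.5445, -0.3472, 0.1997]
tool_rot: [3.141, -0.0, 0.359]
force: [0.1, -0.4, -0.6]
grip_width: 0.0425
```

```bash
python3 - <<'E'
from h import *
np.set_printoptions(precision=4,suppress=True)
s=bot.observe();print(s["position"],s["tool_rot"],s["force"],s["qpos"],s["clock"])
rows([(.546,-.347,.115,20.3),(.5366,-.3505,.086,20.3)])
a=bot.grab_frame("scene");save(a,"s3.png")
cv2.imwrite("pics/b3.png",cv2.resize(a["frame"][100:300,180:400],None,fx=2.5,fy=2.5)[...,::-1])
E
```

```text
[ 0.5445 -0.3472  0.1997] [ 3.1414 -0.0002  0.3588] [ 0.0814 -0.3831 -0.5569] [-0.002   0.7298  0.7962  1.6007 -0.5778  1.0603 -0.2547] 6.85
1 0 85 0.00; -9 0 114 0.00
```

View pics/b3.png

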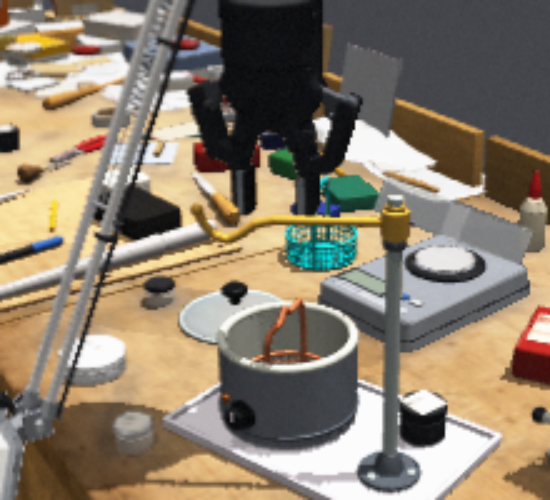

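Request:
{"api": "move_arm", "payload": {"moves": "1 0 15 0; 1 0 30 0; 1 0 45 0; 1 0 60 0; 1 0 75 0; 1 0 85 0; -2 0 93 0; -5 0 102 0; -9 0 111 0; -9 0 113 0"}}

```text
clock: 7.73
position: [0.535, -0.3508, 0.0863]
tool_rot: [-3.141, 0.001, 0.358]
force: [0.2, 0.1, -0.9]
grip_width: 0.0432
```

Request:
{"api": "move_arm", "payload": {"moves": "0 0 0 0; 0 0 0 0; 0 0 0 0; 0 0 0 0; 0 0 0 0; 0 0 0 0; 0 0 0 0; 0 0 0 0; 0 0 0 0; 0 0 0 0", "grip": 0, "grip_force": 60}}

```text
clock: 8.57
position: [0.5367, -0.3505, 0.0879]
tool_rot: [3.141, -0.001, 0.359]
force: [-0.4, 1.3, 6.4]
grip_width: 0.0027
```

```bash
python3 - <<'E'
from h import *
np.set_printoptions(precision=4,suppress=True)
s=bot.observe();print(s["position"],s["tool_rot"],s["force"],s["moment"],s["grip_width"])
a=bot.grab_frame("scene");save(a,"s4.png")
cv2.imwrite("pics/b4.png",cv2.resize(a["frame"][150:280,230:360],None,fx=4.5,fy=4.5,interpolation=cv2.INTER_CUBIC)[...,::-1])
E
```

```text
[ 0.5367 -0.3505  0.0879] [ 3.141  -0.0007  0.359 ] [-0.3616  1.2551  6.3595] [0.2781 0.0635 0.0659] 0.0027346957756781056
```

View pics/b4.png

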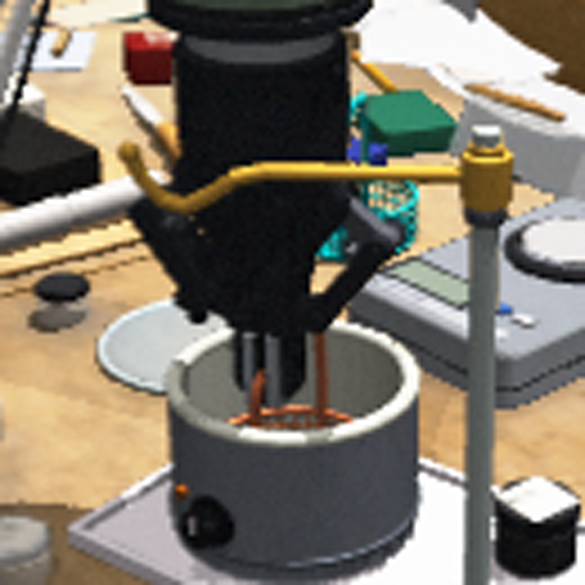

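Request:
{"api": "move_arm", "payload": {"moves": "0 0 -2 0; 0 0 -5 0; 0 0 -9 0; 0 0 -13 0; 0 0 -18 0; 0 0 -24 0; 0 0 -30 0; 0 0 -36 0; 0 0 -40 0; 0 0 -40 0"}}

```text
clock: 9.45
position: [0.5366, -0.3508, 0.1284]
tool_rot: [3.141, -0.001, 0.359]
force: [-0.3, -0.4, -1.1]
grip_width: 0.0028
```

```bash
python3 - <<'E'
from h import *
np.set_printoptions(precision=4,suppress=True)
s=bot.observe();print(s["position"],s["tool_rot"],s["force"],s["moment"],s["grip_width"])
a=bot.grab_frame("scene");save(a,"s5.png")
print([(d["at"],d["conf"]) for d in bot.pinpoint(a,"basket_bar")],[(d["at"],d["conf"]) for d in bot.pinpoint(a,"basket_centre")],proj(a,[.556,-.344,.154]))
cv2.imwrite("pics/b5.png",cv2.resize(a["frame"][130:280,230:360],None,fx=4,fy=4,interpolation=cv2.INTER_CUBIC)[...,::-1])
E
```

```text
[ 0.5366 -0.3508  0.1284] [ 3.1406 -0.0008  0.3588] [-0.3165 -0.3637 -1.1448] [-0.0239  0.0647  0.0232] 0.002784286192367204
[([294.6, 209.0], 0.9)] [([294.8, 223.4], 0.8)] [293.2182 205.931 ]
```

View pics/b5.png

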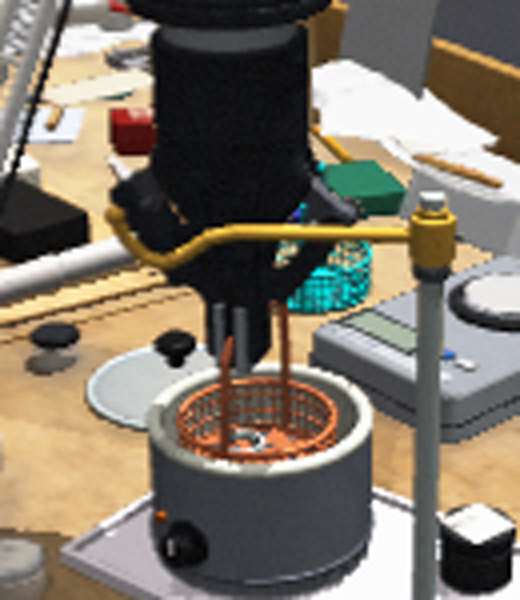

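```bash
python3 - <<'E'
from h import *
p=(.5366,-.3508,.1284,20.56)
q=(.5366,-.3508,.330,20.56);rows([q],p)
r=(.399,-.4165,.33,34.2);rows(lin(q,r),q)
d=(.370,-.3735,.232,34.2);rows([(.399,-.4165,.232,34.2),d],r)
rows([(.428,-.3345,.232,34.2)],d)
E
```

```text
0 0 -202 -0.00
-15 1 0 -0.02; -30 3 0 -0.05; -46 4 0 -0.07; -61 5 0 -0.10; -76 7 0 -0.12; -91 8 0 -0.14; -106 9 0 -0.17; -122 11 0 -0.19; -137 12 0 -0.21; -152 13 0 -0.24
0 -0 98 -0.00; 0 -52 98 -0.00
70 0 0 -0.00
```

Request:
{"api": "move_arm", "payload": {"moves": "0 0 -8 0; 0 0 -24 0; 0 0 -46 0; 0 0 -70 0; 0 0 -96 0; 0 0 -122 0; 0 0 -148 0; 0 0 -174 0; 0 0 -192 0; 0 0 -202 0", "grip_force": 90}}

```text
clock: 10.43
position: [0.5363, -0.351, 0.332]
tool_rot: [3.14, -0.001, 0.358]
force: [0.6, 0.7, -2.0]
grip_width: 0.0023
```

Request:
{"api": "move_arm", "payload": {"moves": "-8 1 0 -0.02; -22 2 0 -0.04; -38 3 0 -0.07; -55 5 0 -0.10; -72 6 0 -0.12; -90 8 0 -0.14; -108 9 0 -0.17; -126 11 0 -0.19; -142 12 0 -0.21; -152 13 0 -0.24"}}

```text
clock: 11.27
position: [0.3966, -0.4166, 0.3291]
tool_rot: [-3.141, 0.0, 0.598]
force: [0.2, -0.7, -1.6]
grip_width: 0.0023
```

Request:
{"api": "move_arm", "payload": {"moves": "0 0 4 0; 0 0 14 0; 0 0 28 0; 0 0 42 0; 0 0 56 0; 0 0 70 0; 0 0 82 0; 0 0 92 0; 0 0 98 0; 0 0 98 0"}}

```text
clock: 12.1
position: [0.3984, -0.4155, 0.23]
tool_rot: [-3.14, 0.001, 0.599]
force: [-0.5, 0.6, -2.2]
grip_width: 0.0021
```

```bash
python3 - <<'E'
from h import *
np.set_printoptions(precision=4,suppress=True)
s=bot.observe();print(s["position"],s["tool_rot"],s["force"],s["grip_width"])
for i in range(2):
  a=bot.grab_frame("scene")
  for l in("basket_bar","basket_centre","hook_seat"): print(l,[(d["at"],round(d["conf"],2)) for d in bot.pinpoint(a,l)[:2]])
P=np.array([.54,-.464]);u=np.array([-.559,.829]);d=np.array([.829,.559])
X=np.r_[s["position"][:2]+.0206*d,s["position"][2]+.0243];print(X,proj(a,X),proj(a,X-[0,0,.047]),proj(a,np.r_[P+.122*u,.218]))
cv2.imwrite("pics/b6.png",cv2.resize(a["frame"][120:290,180:360],None,fx=3.5,fy=3.5,interpolation=cv2.INTER_CUBIC)[...,::-1])
E
```

```text
[ 0.3984 -0.4155  0.23  ] [-3.14    0.0007  0.5988] [-0.5145  0.6175 -2.1679] 0.002113933372688477
basket_bar [([263.0, 187.6], 0.8), ([308.6, 174.2], 0.64)]
basket_centre [([306.8, 185.5], 0.8), ([262.1, 209.2], 0.77)]
hook_seat [([267.8, 190.1], 0.75)]
basket_bar [([261.8, 187.4], 0.88), ([306.2, 175.8], 0.79)]
basket_centre [([262.9, 208.8], 0.97), ([307.1, 184.3], 0.69)]
hook_seat [([269.1, 189.1], 0.97)]
[ 0.4155 -0.404   0.2543] [259.0768 187.9838] [260.6035 213.9204] [268.0185 191.7261]
```

View pics/b6.png

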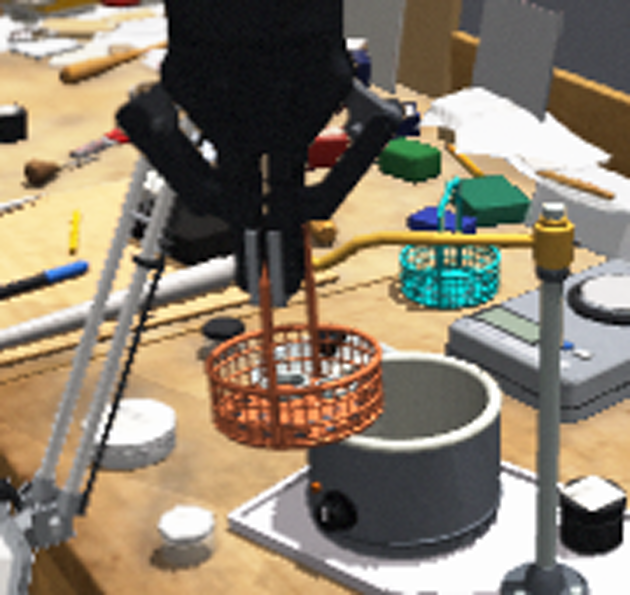

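Request:
{"api": "move_arm", "payload": {"moves": "0 -4 0 0; 0 -10 0 0; 0 -17 0 0; 0 -25 0 0; 0 -33 0 0; 0 -40 0 0; 0 -46 0 0; 0 -50 0 0; 0 -52 0 0; 0 -52 0 0"}}

```text
clock: 13.33
position: [0.3691, -0.3727, 0.2314]
tool_rot: [3.142, -0.0, 0.599]
force: [0.8, -0.6, -1.1]
grip_width: 0.0021
```

Request:
{"api": "move_arm", "payload": {"moves": "4 0 0 0; 12 0 0 0; 21 0 0 0; 31 0 0 0; 41 0 0 0; 51 0 0 0; 60 0 0 0; 66 0 0 0; 69 0 0 0; 69 0 0 0"}}

```text
clock: 14.17
position: [0.4267, -0.3338, 0.2312]
tool_rot: [-3.142, 0.0, 0.6]
force: [0.5, -0.1, -2.1]
grip_width: 0.0025
```

```bash
python3 - <<'E'
from h import *
np.set_printoptions(precision=4,suppress=True)
s=bot.observe();print(s["position"],s["tool_rot"],s["force"],s["grip_width"])
P=np.array([.54,-.464]);u=np.array([-.559,.829]);d=np.array([.829,.559])
for n in("scene","top"):
  a=bot.grab_frame(n)
  for l in("basket_bar","basket_centre","hook_seat","post_pivot"): print(l,[(d_["at"],round(d_["conf"],2)) for d_ in bot.pinpoint(a,l)[:2]])
  X=np.r_[s["position"][:2]+.0206*d,s["position"][2]+.0243];print(X,proj(a,X),proj(a,X-[0,0,.047]),proj(a,np.r_[P+.122*u,.218]))
  # rod & ball points
  C=cloud(a);f=a["frame"].astype(int)
  m=(a["z_map"]>0)&(abs(C[...,2]-.226)<.02)&(np.linalg.norm(C[...,:2]-P,axis=2)<.16)&(f[...,0]>f[...,2]*1.6)&(f[...,1]>f[...,0]*.6)
  Q=C[m]
  if len(Q):
    sl=np.c_[(Q[:,:2]-P)@u,(Q[:,:2]-P)@d,Q[:,2]]*1000
    for k in range(10,160,15):
      w=sl[(sl[:,0]>=k)&(sl[:,0]<k+15)]
      if len(w): print(k,len(w),np.median(w,0),w[:,0].max())
  if n=="scene": cv2.imwrite("pics/b7.png",cv2.resize(a["frame"][140:270,210:350],None,fx=4.5,fy=4.5,interpolation=cv2.INTER_CUBIC)[...,::-1])
E
```

```text
[ 0.4267 -0.3338  0.2312] [-3.1415  0.0001  0.5996] [ 0.4972 -0.1246 -2.1408] 0.002471142577799833
basket_bar [([307.1, 173.9], 0.74), ([246.0, 170.4], 0.58)]
basket_centre [([306.3, 188.3], 0.72), ([243.7, 192.8], 0.6)]
hook_seat [([269.9, 191.4], 0.71)]
post_pivot [([341.3, 189.9], 0.74)]
[ 0.4438 -0.3223  0.2555] [240.082  171.2885] [241.9296 195.3073] [268.0185 191.7261]
10 32 [ 17.8694   6.1247 227.428 ] 24.27849891602996
25 26 [ 32.1996   4.9158 227.9095] 38.443900999758
40 30 [ 48.0613   3.3119 228.2599] 54.731371336587195
55 33 [ 61.9207   3.3036 228.691 ] 69.59503363309447
70 33 [ 77.6371   1.5404 228.0863] 84.9983334103467
85 36 [ 92.5001   0.2857 225.2136] 99.79438208537766
100 35 [107.2164  -0.6875 216.451 ] 114.37831454902225
115 36 [123.8516  -1.1727 213.4505] 129.35411408061972
130 49 [135.6903  -3.0654 229.9605] 143.12721264863515
basket_bar [([257.5, 138.0], 0.87)]
basket_centre [([257.4, 146.9], 0.96)]
hook_seat []
post_pivot [([385.3, 238.3], 0.86), ([332.9, 238.1], 0.54)]
[ 0.4438 -0.3223  0.2555] [323.9415 281.9548] [323.6774 282.2666] [340.9575 270.7762]
10 18 [ 17.9183   7.3843 230.1737] 24.885745279093832
25 17 [ 32.7511   6.5112 230.2635] 39.84071716465277
40 15 [ 47.2227   4.4402 229.5294] 54.68528220283822
55 15 [ 61.8506   4.0643 229.0612] 68.66573858644077
70 15 [ 77.0411   2.6595 229.8524] 84.13179534883012
85 5 [ 87.3584   1.8441 230.4714] 89.41618637767593
```

View pics/b7.png

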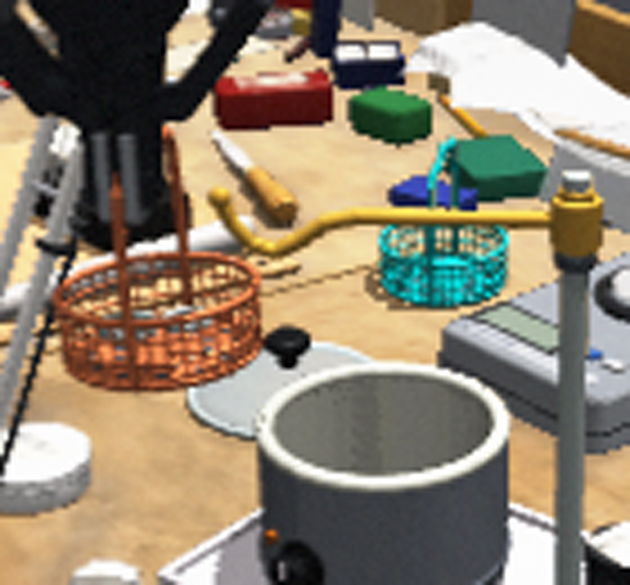

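```bash
python3 - <<'E'
from h import *
from scipy.optimize import least_squares
np.set_printoptions(precision=4,suppress=True)
s=bot.observe();t=np.array(s["position"])
a=bot.grab_frame("scene");C=cloud(a);f=a["frame"].astype(int)
m=(a["z_map"]>0)&(np.linalg.norm(C[...,:2]-[.444,-.322],axis=2)<.08)&(f[...,0]>f[...,2]*1.5)&(f[...,1]<f[...,0]*.62)&(C[...,2]>.13)&(C[...,2]<.27)
Q=C[m];print(len(Q),Q.min(0),Q.max(0))
zs=np.histogram(Q[:,2],bins=np.arange(.13,.27,.005));print(zs[0])
r=Q[(Q[:,2]>.180)&(Q[:,2]<.197)]
for rr in(r,Q[(Q[:,2]>.155)&(Q[:,2]<.197)]):
  g=least_squares(lambda c:np.linalg.norm(rr[:,:2]-c,axis=1)-.042,[.444,-.322],loss='soft_l1',f_scale=.003);print("cup",g.x,len(rr),np.abs(g.fun).mean())
h=Q[(Q[:,2]>.204)];print("handle",len(h))
k=np.linalg.svd(h[:,:2]-h[:,:2].mean(0))[2][0];print(h[:,:2].mean(0),np.degrees(np.arctan2(k[1],k[0])))
pr=(h[:,:2]-t[:2])@[.829,.559]; pn=(h[:,:2]-t[:2])@[-.559,.829]
print(np.c_[pr,pn,h[:,2]][::3]*1000)
E
```

```text
816 [ 0.4028 -0.369   0.1608] [ 0.4878 -0.283   0.2531]
[  0   0   0   0   0   0 119 149  58  81  64  97  94  28  12  13  18  11
  13  13  11  11   9  12   3   0   0   0]
cup [ 0.4458 -0.3243] 278 0.0012912966975390705
cup [ 0.446  -0.3238] 685 0.0053055092102953765
handle 118
[ 0.4387 -0.3278] -146.32339577389575
[[ 56.8896  -0.5103 249.0994]
 [ 49.0698  -2.6156 248.0425]
 [ 60.3384  -1.0048 241.8672]
 [ 62.0446  -0.219  237.1655]
 [ 61.5975  -2.1774 235.393 ]
 [ 62.5988  -1.4727 228.8758]
 [ 63.4938  -1.0684 226.4669]
 [ 62.8721  -1.1187 224.6581]
 [ -8.8789  -1.1071 250.639 ]
 [-10.3446   0.3428 249.2863]
 [ 63.2723  -2.7028 220.4619]
 [ 62.9639  -0.6804 218.4236]
 [-11.2569  -1.4605 246.0103]
 [ 63.2498  -4.4193 216.4214]
 [ 63.3856  -0.2777 214.0941]
 [-13.0273   0.0351 242.918 ]
 [ 60.534   -2.9773 213.3017]
 [-13.3041  -1.7027 241.2468]
 [ 63.5008  -3.9426 210.0671]
 [ 64.9044   0.5973 207.1803]
 [-12.7922   0.5654 237.1744]
 [ 65.4887  -3.0833 205.0272]
 [-12.8211  -2.8948 235.4784]
 [-15.7889  -1.9421 234.7878]
 [-14.6887  -1.423  232.4169]
 [-16.2639  -1.803  231.2169]
 [-15.871   -1.5207 229.147 ]
 [-15.7578  -1.3321 227.1958]
 [-17.1164  -1.6391 225.9029]
 [-16.3496  -3.0338 223.7456]
 [-17.3839   0.5318 220.2004]
 [-17.589    0.6162 218.3775]
 [-19.099   -1.5505 217.2578]
 [-17.5497  -2.6846 214.7111]
 [-16.4847  -2.1755 212.2804]
 [-17.217   -2.2696 210.6918]
 [-17.8393  -2.3266 209.0508]
 [-19.5821  -2.7607 207.9477]
 [-19.4644  -4.3832 206.0545]
 [-19.8837  -4.3724 204.3149]]
```

```bash
python3 - <<'E'
from h import *
p=rows([(.4269,-.3435,.2315,38.9)])
rows([(.4548,-.3788,.2315,38.9)],p)
E
```

```text
-5 8 -0 -0.08
-0 45 0 -0.00
```

Request:
{"api": "move_arm", "payload": {"moves": "-1 1 0 -0.01; -2 3 0 -0.02; -3 5 0 -0.04; -4 7 0 -0.06; -5 8 0 -0.08; -5 8 0 -0.08; -5 8 0 -0.08; -5 8 0 -0.08; -5 8 0 -0.08; -5 8 0 -0.08"}}

```text
clock: 15.55
position: [0.4266, -0.3435, 0.2313]
tool_rot: [-3.142, 0.0, 0.679]
force: [0.2, 0.6, -1.1]
grip_width: 0.002
```

Request:
{"api": "move_arm", "payload": {"moves": "0 3 0 0; 0 8 0 0; 0 14 0 0; 0 21 0 0; 0 28 0 0; 0 34 0 0; 0 39 0 0; 0 43 0 0; 0 45 0 0; 0 45 0 0"}}

```text
clock: 16.38
position: [0.4549, -0.379, 0.2312]
tool_rot: [-3.142, 0.0, 0.679]
force: [0.3, 0.5, -1.7]
grip_width: 0.0019
```

```bash
python3 - <<'E'
from h import *
np.set_printoptions(precision=4,suppress=True)
s=bot.observe();print(s["position"],s["tool_rot"],s["force"],s["grip_width"])
a=bot.grab_frame("scene")
for l in("basket_bar","hook_seat"): print(l,[(d_["at"],round(d_["conf"],2)) for d_ in bot.pinpoint(a,l)[:2]])
cv2.imwrite("pics/b8.png",cv2.resize(a["frame"][140:270,210:350],None,fx=4.5,fy=4.5,interpolation=cv2.INTER_CUBIC)[...,::-1])
E
```

```text
[ 0.4549 -0.379   0.2312] [-3.1415  0.0002  0.6786] [ 0.2779  0.4826 -1.6556] 0.0018731100331431324
basket_bar [([306.9, 173.5], 0.84)]
hook_seat [([269.5, 191.6], 0.82)]
```

View pics/b8.png

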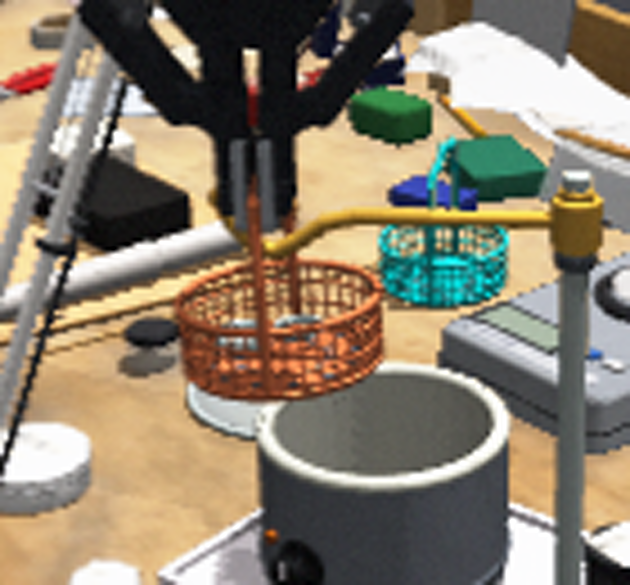

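Request:
{"api": "move_arm", "payload": {"moves": "0 -1 3 0; 0 -2 7 0; 0 -2 12 0; 0 -2 17 0; 0 -2 22 0; 0 -2 26 0; 0 -2 30 0; 0 -2 33 0; 0 -2 35 0; 0 -2 35 0"}}

```text
clock: 17.37
position: [0.4534, -0.3772, 0.196]
tool_rot: [-3.141, 0.0, 0.678]
force: [0.2, -0.5, -1.3]
grip_width: 0.0023
```

Request:
{"api": "move_arm", "payload": {"moves": "0 0 1 0; 0 0 1 0; 0 0 2 0; 0 0 2 0; 0 0 2 0; 0 0 3 0; 0 0 3 0; 0 0 3 0; 0 0 3 0; 0 0 3 0"}}

```text
clock: 18.2
position: [0.4537, -0.3773, 0.1935]
tool_rot: [3.141, -0.0, 0.679]
force: [0.9, -0.8, 5.5]
grip_width: 0.0021
```

Request:
{"api": "move_arm", "payload": {"moves": "0 0 -1 0; 0 0 -1 0; 0 0 -1 0; 0 0 -1 0; 0 0 -1 0; 0 0 -1 0; 0 0 -1 0; 0 0 -1 0; 0 0 -1 0; 0 0 -1 0", "grip": 0.35}}

```text
clock: 19.03
position: [0.4535, -0.3771, 0.1943]
tool_rot: [-3.142, 0.0, 0.679]
force: [0.2, 0.3, 0.0]
grip_width: 0.03
```

```bash
python3 - <<'E'
from h import *
np.set_printoptions(precision=4,suppress=True)
s=bot.observe();print(s["position"],s["force"],s["grip_width"])
a=bot.grab_frame("scene")
for l in("basket_bar","hook_seat"): print(l,[(d_["at"],round(d_["conf"],2)) for d_ in bot.pinpoint(a,l)[:2]])
cv2.imwrite("pics/b9.png",cv2.resize(a["frame"][140:270,210:350],None,fx=4.5,fy=4.5,interpolation=cv2.INTER_CUBIC)[...,::-1])
E
```

```text
[ 0.4535 -0.3771  0.1943] [0.1649 0.3491 0.0155] 0.030025765434508047
basket_bar [([269.8, 191.9], 0.84), ([306.3, 174.4], 0.58)]
hook_seat [([269.1, 190.5], 0.79)]
```

View pics/b9.png

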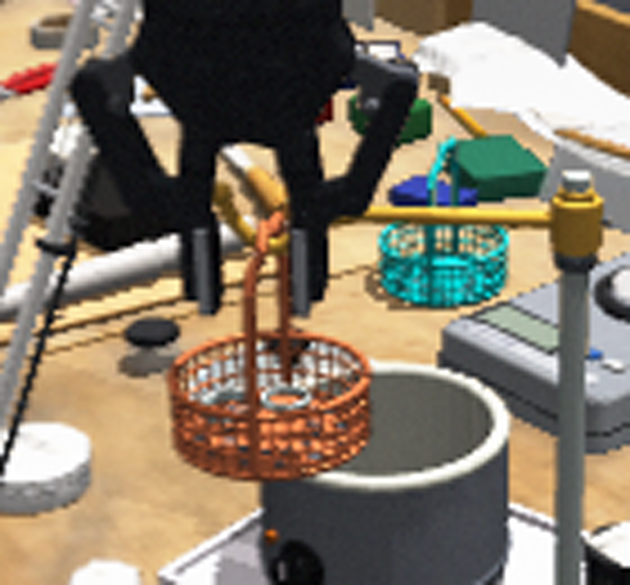

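Request:
{"api": "move_arm", "payload": {"moves": "0 0 -4 0; 0 0 -10 0; 0 0 -20 0; 0 0 -32 0; 0 0 -46 0; 0 0 -60 0; 0 0 -76 0; 0 0 -92 0; 0 0 -106 0; 0 0 -106 0"}}

```text
clock: 20.02
position: [0.454, -0.3781, 0.304]
tool_rot: [3.138, -0.001, 0.678]
force: [0.3, -1.2, -0.4]
grip_width: 0.0298
```

```bash
python3 - <<'E'
from h import *
np.set_printoptions(precision=4,suppress=True)
s=bot.observe();print(s["position"],s["tool_rot"],s["force"],s["grip_width"])
for n in("scene","top"):
  a=bot.grab_frame(n)
  for l in("basket_bar","hook_seat","pot_mouth","post_pivot","ring_wide","ring_slim"): print(n,l,[(d_["at"],round(d_["conf"],2)) for d_ in bot.pinpoint(a,l)[:2]])
P=np.array([.546,-.460])
def pose(th,e,z,sr=.065):
    t=np.radians(th);u=np.array([np.cos(t),np.sin(t)]);d=np.array([np.sin(t),-np.cos(t)])
    x=P+sr*u-e*d; return (x[0],x[1],z,th-90+.9)
c=pose(128,.035,.30);p=rows(lin([*s["position"],38.9],c));
q=pose(128,.035,.214);print("down then contact");rows([q,pose(128,.018,.214)],p)
st=pose(128,.018,.214)
ths=np.linspace(128,88,41)
for k in range(4):
    print(k);st2=[pose(t,.0165,.214) for t in ths[1+10*k:11+10*k]];st=rows(st2,st)
E
```

```text
[ 0.454  -0.3781  0.304 ] [ 3.1376 -0.0013  0.6784] [ 0.349  -1.2476 -0.3659] 0.02984900692869842
scene basket_bar [([309.3, 174.1], 0.81), ([270.9, 192.0], 0.72)]
scene hook_seat [([272.4, 189.2], 0.71), ([277.1, 228.5], 0.58)]
scene pot_mouth [([296.5, 227.6], 0.7)]
scene post_pivot [([340.3, 187.9], 0.85)]
scene ring_wide [([260.1, 231.8], 0.4)]
scene ring_slim [([273.4, 230.0], 0.37)]
top basket_bar [([260.0, 136.7], 0.83)]
top hook_seat []
top pot_mouth [([329.7, 237.1], 0.76)]
top post_pivot [([384.3, 240.3], 0.71)]
top ring_wide []
top ring_slim []
-2 7 -3 -0.00; -3 12 -3 -0.00; -4 18 -3 -0.00; -6 23 -2 -0.00; -7 29 -2 -0.00; -9 35 -1 -0.00; -10 40 -1 -0.00; -11 46 -1 -0.00; -13 51 -0 -0.00; -14 57 0 -0.00
down then contact
0 -0 86 -0.00; 17 0 86 -0.00
0
3 -0 -0 0.02; 4 -0 -0 0.03; 5 -1 -0 0.05; 6 -1 -0 0.07; 7 -1 -0 0.09; 8 -1 -0 0.10; 10 -1 -0 0.12; 11 -1 -0 0.14; 12 -2 -0 0.16; 13 -2 -0 0.17
1
1 -0 -0 0.02; 2 -1 -0 0.03; 3 -1 -0 0.05; 5 -1 -0 0.07; 6 -1 -0 0.09; 7 -1 -0 0.10; 8 -1 -0 0.12; 9 -2 -0 0.14; 10 -2 -0 0.16; 12 -2 -0 0.17
2
1 -0 -0 0.02; 2 -1 -0 0.03; 3 -1 -0 0.05; 5 -1 -0 0.07; 6 -1 -0 0.09; 7 -1 -0 0.10; 8 -1 -0 0.12; 9 -2 -0 0.14; 10 -2 -0 0.16; 12 -2 -0 0.17
3
1 -0 -0 0.02; 2 -1 -0 0.03; 3 -1 -0 0.05; 5 -1 -0 0.07; 6 -1 -0 0.09; 7 -1 -0 0.10; 8 -1 -0 0.12; 9 -2 -0 0.14; 10 -2 -0 0.16; 12 -2 -0 0.17
```

Request:
{"api": "move_arm", "payload": {"moves": "-2 7 0 0; -3 12 0 0; -4 18 0 0; -6 23 0 0; -7 29 0 0; -9 35 0 0; -10 40 0 0; -11 46 0 0; -13 51 0 0; -14 57 0 0", "grip": 0, "grip_force": 30}}

```text
clock: 21.55
position: [0.4785, -0.4308, 0.3003]
tool_rot: [-3.142, 0.0, 0.679]
force: [0.8, -0.5, -0.3]
grip_width: 0.0001
```

Request:
{"api": "move_arm", "payload": {"moves": "0 0 6 0; 0 0 16 0; 0 0 28 0; 0 0 40 0; 0 0 52 0; 0 0 64 0; 0 0 74 0; 0 0 82 0; 0 0 86 0; 0 0 86 0"}}

```text
clock: 22.38
position: [0.4783, -0.43, 0.2134]
tool_rot: [-3.141, 0.0, 0.679]
force: [-0.9, 0.3, 0.0]
grip_width: -0.0001
```

Request:
{"api": "move_arm", "payload": {"moves": "2 0 0 0; 4 0 0 0; 6 0 0 0; 8 0 0 0; 10 0 0 0; 12 0 0 0; 14 0 0 0; 16 0 0 0; 17 0 0 0; 17 0 0 0"}}

```text
clock: 23.22
position: [0.4919, -0.4193, 0.2143]
tool_rot: [-3.142, 0.0, 0.679]
force: [-0.4, -0.0, 0.3]
grip_width: -0.0004
```

Free and clear; now push slowly round.

Request:
{"api": "move_arm", "payload": {"moves": "2 0 0 0.01; 3 0 0 0.03; 5 0 0 0.05; 6 -1 0 0.07; 7 -1 0 0.09; 8 -1 0 0.10; 10 -1 0 0.12; 11 -1 0 0.14; 12 -2 0 0.16; 13 -2 0 0.17"}}

```text
clock: 24.05
position: [0.5006, -0.4098, 0.2143]
tool_rot: [3.141, 0.0, 0.507]
force: [-1.5, 0.1, 0.3]
grip_width: 0.0003
```

Request:
{"api": "move_arm", "payload": {"moves": "1 0 0 0.02; 2 -1 0 0.03; 3 -1 0 0.05; 5 -1 0 0.07; 6 -1 0 0.09; 7 -1 0 0.10; 8 -1 0 0.12; 9 -2 0 0.14; 10 -2 0 0.16; 12 -2 0 0.17"}}

```text
clock: 24.88
position: [0.51, -0.4023, 0.2143]
tool_rot: [3.142, 0.0, 0.337]
force: [-0.9, -0.3, -0.6]
grip_width: -0.0002
```

```bash
cat > arm.py <<'E'
from h import *
np.set_printoptions(precision=4,suppress=True)
s=bot.observe();print(s["position"],s["tool_rot"],s["force"])
P=np.array([.546,-.460])
for n in("scene","top"):
  a=bot.grab_frame(n);C=cloud(a);f=a["frame"].astype(int)
  for l in("basket_bar","hook_seat"): print(n,l,[(d_["at"],round(d_["conf"],2),at_z(a,d_["at"],.218)) for d_ in bot.pinpoint(a,l)[:2]])
  r=np.linalg.norm(C[...,:2]-P,axis=2)
  m=(a["z_map"]>0)&(abs(C[...,2]-.224)<.018)&(r<.16)&(r>.015)&(f[...,0]>f[...,2]*1.6)&(f[...,1]>f[...,0]*.6)
  Q=C[m][:,:2]
  if len(Q)>5:
    mu=Q.mean(0);v=np.linalg.svd(Q-mu)[2][0];v*=np.sign(v[1]);print(n,len(Q),"rod angle",np.degrees(np.arctan2(v[1],v[0])),"max r",r[m].max())
E
python3 arm.py
```

```text
[ 0.51   -0.4023  0.2143] [3.1415 0.0001 0.3366] [-0.871  -0.3167 -0.6031]
scene basket_bar [([273.3, 185.7], 0.91, array([ 0.4982, -0.3492,  0.218 ])), ([307.4, 175.7], 0.65, array([ 0.5794, -0.3625,  0.218 ]))]
scene hook_seat [([273.5, 186.0], 0.81, array([ 0.4974, -0.3506,  0.218 ]))]
scene 226 rod angle 112.66522118592039 max r 0.1438979243886272
top basket_bar []
top hook_seat []
```

Request:
{"api": "move_arm", "payload": {"moves": "1 0 0 0.02; 2 -1 0 0.03; 3 -1 0 0.05; 5 -1 0 0.07; 6 -1 0 0.09; 7 -1 0 0.10; 8 -1 0 0.12; 9 -2 0 0.14; 10 -2 0 0.16; 12 -2 0 0.17"}}

```text
clock: 26.02
position: [0.5206, -0.3964, 0.2143]
tool_rot: [3.142, 0.0, 0.166]
force: [-1.0, -1.3, -0.1]
grip_width: 0.0002
```

Request:
{"api": "move_arm", "payload": {"moves": "1 0 0 0.02; 2 -1 0 0.03; 3 -1 0 0.05; 5 -1 0 0.07; 6 -1 0 0.09; 7 -1 0 0.10; 8 -1 0 0.12; 9 -2 0 0.14; 10 -2 0 0.16; 12 -2 0 0.17"}}

```text
clock: 26.85
position: [0.5322, -0.3924, 0.2143]
tool_rot: [3.141, 0.0, -0.003]
force: [-2.0, -0.8, -0.5]
grip_width: -0.0001
```

```bash
python3 arm.py
```

```text
[ 0.5322 -0.3924  0.2143] [ 3.1415  0.0001 -0.0034] [-2.0429 -0.7631 -0.4795]
scene basket_bar [([288.3, 178.0], 0.88, array([ 0.5454, -0.3426,  0.218 ]))]
scene hook_seat [([285.4, 176.1], 0.6, array([ 0.5491, -0.3309,  0.218 ])), ([295.0, 214.9], 0.41, array([ 0.4349, -0.4651,  0.218 ]))]
scene 188 rod angle 92.80382446577578 max r 0.14324069532629333
top basket_bar [([259.0, 135.8], 0.86, array([ 0.8029, -0.1513,  0.218 ]))]
top hook_seat []
```

Request:
{"api": "move_arm", "payload": {"moves": "1 0 0 0.02; 2 -1 0 0.03; 3 -1 0 0.05; 5 -1 0 0.07; 6 -1 0 0.09; 7 -1 0 0.10; 8 -1 0 0.12; 9 -2 0 0.14; 9 -2 0 0.14; 9 -2 0 0.14"}}

```text
clock: 27.98
position: [0.5413, -0.3905, 0.2143]
tool_rot: [3.141, -0.0, -0.141]
force: [-0.4, -0.3, 0.0]
grip_width: 0.0002
```

Request:
{"api": "move_arm", "payload": {"moves": "1 0 0 0.01; 1 0 0 0.01; 1 0 0 0.01; 2 0 0 0.02; 2 0 0 0.02; 2 0 0 0.02; 2 0 0 0.03; 2 0 0 0.03; 2 0 0 0.03; 2 0 0 0.03"}}

```text
clock: 28.82
position: [0.5423, -0.3904, 0.2142]
tool_rot: [-3.141, 0.002, -0.172]
force: [-8.2, 3.8, 2.4]
grip_width: -0.0005
```

```bash
python3 arm.py
```

```text
[ 0.5423 -0.3904  0.2142] [-3.1407  0.0017 -0.1719] [-8.2098  3.7631  2.4196]
scene basket_bar [([293.0, 175.4], 0.68, array([ 0.5618, -0.3397,  0.218 ])), ([342.1, 187.5], 0.43, array([ 0.5759, -0.4523,  0.218 ]))]
scene hook_seat [([293.1, 174.9], 0.84, array([ 0.564 , -0.3379,  0.218 ]))]
scene 169 rod angle 86.21436509010206 max r 0.14382387295492366
top basket_bar [([261.0, 134.2], 0.85, array([ 0.8072, -0.1562,  0.218 ]))]
top hook_seat []
```

Request:
{"api": "move_arm", "payload": {"moves": "-2 0 0 0; -4 0 0 0; -7 0 0 0; -11 0 0 0; -15 0 0 0; -19 0 0 0; -23 0 0 0; -27 0 0 0; -30 0 0 0; -30 0 0 0"}}

```text
clock: 29.95
position: [0.513, -0.3856, 0.2144]
tool_rot: [-3.141, 0.0, -0.172]
force: [1.0, 0.4, -0.5]
grip_width: -0.0001
```

Request:
{"api": "move_arm", "payload": {"moves": "0 0 -5 0; 0 0 -13 0; 0 0 -23 0; 0 0 -35 0; 0 0 -47 0; 0 0 -59 0; 0 0 -71 0; 0 0 -81 0; 0 0 -85 0; 0 0 -85 0"}}

```text
clock: 30.78
position: [0.5138, -0.3858, 0.3004]
tool_rot: [3.141, -0.001, -0.171]
force: [-0.5, 0.4, -0.6]
grip_width: -0.0002
```

Request:
{"api": "move_arm", "payload": {"moves": "-8 8 0 0; -20 20 0 0; -35 35 0 0; -50 50 0 0; -65 65 0 0; -80 80 0 0; -90 90 0 0; -95 95 0 0; -95 95 0 0; -95 95 0 0"}}

```text
clock: 31.62
position: [0.4043, -0.4627, 0.2991]
tool_rot: [-3.141, -0.0, -0.171]
force: [0.1, -0.0, -0.9]
grip_width: 0.0001
```

```bash
python3 arm.py; python3 - <<'E'
from h import *
np.set_printoptions(precision=4,suppress=True)
def cup(a):
  C=cloud(a);f=a["frame"].astype(int)
  m=(a["z_map"]>0)&(np.linalg.norm(C[...,:2]-[.563,-.34],axis=2)<.06)&(f[...,0]>f[...,2]*1.5)&(f[...,1]<f[...,0]*.62)&(C[...,2]>.1)
  Q=C[m];return len(Q),Q.min(0),Q.max(0),Q.mean(0)
for i in range(2):
  a=bot.grab_frame("scene");print(cup(a))
for n in("scene","top"):
  a=bot.grab_frame(n)
  for l in("basket_centre","ring_wide","ring_slim","black_jar","pot_mouth"): print(n,l,[(np.round(d["at"]).tolist(),round(d["conf"],2)) for d in bot.pinpoint(a,l)[:2]])
  print([proj(a,X) for X in([.563,-.34,.171],[.563,-.34,.13],[.613,-.449,.003])])
E
```

```text
[ 0.4043 -0.4627  0.2991] [-3.1412 -0.     -0.1711] [ 0.1141 -0.0435 -0.8903]
scene basket_bar [([292.7, 174.2], 0.91, array([ 0.5664, -0.3345,  0.218 ])), ([308.9, 173.4], 0.56, array([ 0.5912, -0.3561,  0.218 ]))]
scene hook_seat [([292.3, 172.1], 0.56, array([ 0.5746, -0.3255,  0.218 ]))]
scene 201 rod angle 86.99565650241996 max r 0.14048308332282405
top basket_bar [([326.9, 232.7], 0.96, array([ 0.5626, -0.3272,  0.218 ]))]
top hook_seat [([331.6, 234.7], 0.56, array([ 0.558 , -0.3387,  0.218 ]))]
top 177 rod angle 84.68023428651446 max r 0.14607215278068192
(705, array([ 0.5146, -0.3796,  0.1247]), array([ 0.6027, -0.2945,  0.221 ]), array([ 0.5476, -0.345 ,  0.1487]))
(699, array([ 0.5144, -0.3796,  0.1244]), array([ 0.6028, -0.2951,  0.2205]), array([ 0.5474, -0.3449,  0.1488]))
scene basket_centre [([291.0, 195.0], 0.96), ([309.0, 183.0], 0.54)]
scene ring_wide [([293.0, 213.0], 0.46)]
scene ring_slim []
scene black_jar [([349.0, 275.0], 0.72)]
scene pot_mouth [([295.0, 230.0], 0.85)]
[array([293.9902, 196.7708]), array([294.3836, 214.7404]), array([348.6018, 274.8298])]
top basket_centre [([261.0, 144.0], 0.77), ([329.0, 237.0], 0.63)]
top ring_wide [([321.0, 230.0], 0.58)]
top ring_slim [([369.0, 224.0], 0.17)]
top black_jar [([368.0, 227.0], 0.51)]
top pot_mouth [([329.0, 238.0], 0.83)]
[array([331.6134, 234.852 ]), array([331.1521, 236.6304]), array([367.9659, 225.1572])]
```

```bash
python3 -c "
from workcell import bot
s=bot.observe();print(s['force'],s['clock']);print(bot.job_done())"
```

```text
[-0.96037413  0.44203424 -0.67939298] 32.6167
the job is handed in; nothing more can be done
None
```

I lifted the copper basket out of the pot, hung it by its handle on the drain hook and let go. I then swung the brass arm round until it met its stop. The job was handed in at 32.6 s of the 66 s allowed, and no verdict was reported.

**Arm:** The push force rose to about 9 N at the end of the swing, against about 2 N before, which I read as the stop. The rod had turned about 43.4° (0.76 rad) from where it was parked. Its starting angle, worked out from the camera measurements, was about 0.24 rad, so it should stand at about 1.0. The two cameras give its final angle as 87.0° and 84.7°.

**Basket:** The hook and basket sit over the pot axis to within about 1–2 cm, and the position estimates differ by about that much. The basket's underside is at about 0.124 m, clear of the pot rim at 0.088 m. Two frames 0.05 s apart agree to within 1 mm, so it was still.

**Fingers:** They are shut and well clear of the basket and arm, with only noise-level force readings (about 1 N).

**Black jar:** It was found at its starting pixels in both views.

**Not confirmed at the end:** Both rings were visible in the basket in the picture just after it was hung, but I had no picture views left after that. In the last automatic check only the wide ring was found, with low confidence. The slim ring was missed from the side, and from above it got only a false hit at the jar. The arm moved slowly and the basket hung still, so I have no sign that the slim ring fell out.

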